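# Hang up the square, then hold the rosewood bar in the bench hook for the saw

## Robot

A 6-joint arm with a two-finger parallel gripper is mounted at the origin on the work surface. World frame = base frame: x ahead of the robot, y to its left, z up, the work surface at z = 0. Lengths are in m, angles in rad, forces in N, time in s.
With the tool pointing down it reaches from about 0.3 to 0.825 m from the base axis. Payload 5.4 kg.
Tool frame: the origin (TCP) lies at the very end of the fingers, on their centre line; the grasp point (between the pads) lies 19 mm behind it (manip.grip_point_offset is the y of the grasp point in the tool frame, in m); y points along the fingers, z is the direction in which the jaws open and shut, and the axes are right-handed (so a half turn about y gives the same grasp; the last joint's range is limited). The gripper opens to 92 mm and grips with 3 to 60 N. Pads are 20 mm wide; open, the fingers measure 128 mm over their backs; the gripper's body (75 mm by 189 mm) begins 69 mm behind the grasp point.
Start: joints at [1.026, 0.158, 1.597, -0, 1.386, -0.21], TCP at [0.189, 0.543, 0.215] pointing down, gripper open.
Joint ranges: [-2.91, 2.91], [-0.94, 2.29], [0.18, 2.7], [-1.29, 4.43], [0.17, 2.64], [-3, 3]. Speed limits (rad/s): [2.57, 2.57, 3.14, 3.14, 3.14, 3.14].

## Interface

Orientations are given as a unit quaternion [w, x, y, z].
In Python, from rig import readout, eyes, manip gives the robot as it stands. The module is installed in compiled form; this text tells all that it offers.
- The arm moves only by the tool move_arm, never from a script. Its arguments are lists of equal length, an entry for each row: "gripper": the closure, from -1 (fully open) to 1 (shut); "xyz": the shift along the tool's x, y, z each as a share of 0.2 m, from -1 to 1, a list of three; "turn": the turn about the tool's y as a share of 90 degrees, from -1 to 1. In form: {"gripper": [gripper, ...], "xyz": [[x, y, z], ...], "turn": [turn, ...]}. A call has 1 to 20 rows; each row shifts and turns the commanded pose from where the row before left it, along the tool's axes as they then stand; what a row does not reach is not made up. A row lasts 1/8 s, in which the tool goes at most 62.5 mm and 10.7 degrees, less where a joint would pass 70% of its speed; a pose out of reach is approached as far as the arm can. A call with a number of a shift or a turn outside -1 to 1 is refused whole. A call with a gripper value outside its range is refused whole. The fingers move at their own pace and stop on an object; "newtons" is the grip in N (left out, the last holds). Time passes only in rows, so rows that do not move let the fingers close. It gives the time, the measured TCP pose, the force and the opening at its end, in the units of the state.
- readout.get_state(): the state, without advancing time (a new reading comes with each control period).
- eyes.snapshot(name): name is "side" or "top" or "wrist"; returns a dict with "img" (420x560x3 uint8, blue, green, red), "K" (3x3 intrinsics, pixels), "D" ([k1, k2, p1, p2, k3] as OpenCV has them; the pictures are not rectified), "xyz" and "attitude" of the camera in the world. Camera axes: x right, y down, z forward; pixel columns grow to the right and rows downward; lengths in m; the calibration is good to about 2 mm. A picture is of the moment at which its call begins. There is no depth.
- manip.hand_in(): hands the job in, once; it reports no verdict.
The state is a dict: "time_s": time; "joint_positions": joint angles; "joint_velocities": joint speeds; "effort": joint torques, N m; "eef_pos": TCP position; "eef_rot": TCP orientation; "force": force on the tool from outside, world axes, zero at the start; "moment": the same for the moment, N m; "gripper_width": finger opening in m.
Only numpy, scipy, OpenCV 4.12 (cv2) and the standard library are available. Lean on these libraries where they do the work, as an engineer would, in place of code of your own. Each camera call takes 0.05 s, during which the arm holds its last target.

## Task

Get a bar ready for sawing: first hang the try square, which lies on the bench hook, by its steel ring on the slanted peg of the tool stand and let it hang free. Then lay the rosewood bar, the same way up as it lies now, along the low dark fence of the bench hook with one end against the brass stop block, and with one diagonal push press it down on the bed and against the fence at the same time, firmly and about equally hard both ways (10 to 20 N each). Finish while still holding it pressed like that, and leave all the other things where they are.

Things in the scene. Friction and masses are not known exactly. Their poses are not given: they have to be found in the camera images.
- bed: bench hook bed, a fixed light plywood board 180 x 260 mm and 15 mm thick. Origin: centre of its underside, on the table; x points across it to the fence (away from the robot), y along the fence, z up. Its top is 15 mm above the table and it is clear for 160 mm in front of the fence.
- fence: fixed dark wooden strip along the bed's far edge, 20 (x) x 260 (y) mm, standing only 12 mm above the bed's top, so that fingertips holding the bar above that height pass over it. Origin: centre of its underside, on the bed's top, 80 mm in +x from the bed's centre; axes as the bed's. The face that looks to the workpiece is 10 mm in -x from the origin.
- stop: fixed brass stop block with a small black knob on top, 50 (x) x 20 (y) mm, 30 mm high (38 with the knob), on the bed just in front of the left (+y) part of the fence; how far along varies. Origin: centre of its underside, on the bed's top; axes as the bed's. The face that the bar's end meets is 10 mm in -y from the origin; the bar goes on the -y side of the stop.
- bar: rosewood bar (dark red-brown), loose, 34 (x) x 150 (y) x 38 (z, height) mm, about 0.2 kg, lying on the table. Origin: centre of its underside; y along its length, z up. Both ends are alike. It is planed and waxed: friction about 0.3 on bed, fence and stop, so friction on the bed takes up to a third of the downward push away from what reaches the fence; sliding it to stop and fence just clear of the bed or with little weight on it works best.
- square: try square, loose, about 0.12 kg, lying flat on the bed: wooden stock 90 (x) x 20 (y) x 16 (z) mm; a steel blade 25 mm wide, 3 mm thick, that sticks out 80 mm to +y from the stock's -x end (x from -45 to -20 mm, mid-height); a steel ring at the stock's +x end. Origin: centre of the stock's underside. Grip the stock across y, 0 to 20 mm from the origin towards the ring, clear of the blade. It lies with the ring roughly towards the fence.
- ring (a point): centre of the square's hanging ring, 60 mm in +x from the square's origin and 8 mm above its underside; the hole is 26 mm across, the ring's round bar 6 mm thick (38 mm over all), and lies flat with the square
- stand: fixed tool stand: a slim upright pale wooden post 18 (x) x 30 (y) mm, 215 mm high, on a reddish wooden foot 110 (x) x 130 (y) x 18 mm that reaches from 9 mm before to 101 mm behind the post's centre; a single brass peg in front. Origin: centre of the post, at table height; the post's front face, 9 mm in -x from the origin, looks roughly at the robot; z up.
- peg_root (a point): where the peg's axis leaves the post's front face, 170 mm above the table
- peg_tip (a point): the free end of the peg's axis, 35 mm out from the front face and 35 mm higher than the root: the peg is a round bar 8 mm thick, with a rounded end, that slants up at 45 degrees, out towards the robot. A ring let go around it slides down to the post and the tool swings down and hangs.
- ink_jar: bystander: black ink jar, 66 mm across, 85 mm high. Origin: centre of underside.
- weight_a: bystander: flat dark wooden paperweight, 200 x 30 x 14 mm, left of the bench hook. Origin: centre of underside.
- weight_b: bystander: a second paperweight of the same kind next to it. Origin: centre of underside.
- seal: bystander: pale green seal stone, 26 x 26 x 50 mm with a round knob (67 mm high in all). Origin: centre of underside.
- water_pot: bystander: white ceramic water bowl, 70 mm across, 40 mm high. Origin: centre of underside.
- inkstone: bystander: black inkstone slab, 120 x 80 x 18 mm. Origin: centre of underside.
- saw: bystander: pull saw lying flat, pale handle, steel blade, 340 mm long in all, up to 60 mm wide, 18 mm high. Origin: near where handle meets blade.
Not all that is in view belongs to the job. There is more than one size of the bar; the job needs the smallest.

How it is judged:
On the way, in this order (a step that is already met when the one before it is completed fails the run):
1. the square hangs by its ring on the peg, let go (distance between ring and peg_root below 0.045 m and height (world z) of ring above 0.13 m and angle between square's own x axis and vertical below 0.7 rad and contact force between square and stand above 0.4 N and contact force between each of the fingers, the arm and square below 0.1 N and linear speed of square below 0.05 m/s), for 0.3 s.
2. the bar is pressed on the bed and against the fence, one end at the stop (z of bar in the frame of bed between 0.0125 and 0.018 m and angle between bar's own z axis and vertical below 0.06 rad and angle between the y axis of bar and the y axis of bed, either way round below 0.04 rad and x of bar in the frame of bed between 0.05 and 0.0555 m and y of bar in the frame of stop between -0.0895 and -0.083 m and contact force between bar and fence above 4 N and contact force between bar and bed above 6 N and contact force between the fingers and bar above 3 N and linear speed of bar below 0.02 m/s), for 0.2 s.
At the end, for the whole second after the job is handed in: Square hangs at rest, untouched, ring round the peg. Bar on the bed, same way up (3 deg, 3 mm), parallel to the fence (2.3 deg) and touching it, end within about 4 mm of the stop, at rest, held by the fingers, over 4 N on the fence and over 6 N on the bed (all of step 1 and all of step 2); the arm keeps its last pose, push and grip.
It fails at once if a bystander is shifted by more than 30 mm (distance of any of ink_jar, weight_a, weight_b, seal, water_pot, inkstone, saw from where it was at the start of the episode above 0.03 m).
It also fails if it takes over 67 s, if anything falls off the work surface, if the arm or the gripper's body presses on something with over 40 N, if the wrist force passes 120 N, or if a joint passes its speed limit or range.

## Working session

There is one attempt and no reset: what is moved stays moved. The work goes in short steps, Python scripts to look and compute and a tool call to move; the robot and the scene stay as the last step left them, time stands still between calls to the robot, and variables do not carry over. Pictures are saved under pics/ and viewed, and the job is handed in when it is done.

Besides the shell and the picture viewer there is one more tool, called after "Request:" as name([rows], argument=value, ...), one row to a line, values as JSON. move_arm: Moves the arm, as the interface text tells. Its arguments: {"type":"object","properties":{"gripper":{"type":"array","items":{"type":"number"}},"xyz":{"type":"array","items":{"type":"array","items":{"type":"number"}}},"turn":{"type":"array","items":{"type":"number"}},"newtons":{"type":"number"}},"required":["gripper","xyz","turn"]}

```bash
mkdir -p pics; python3 - <<'E'
from rig import readout, eyes, manip
import cv2
print(readout.get_state(), manip.grip_point_offset)
for n in ("side","top","wrist"):
    s=eyes.snapshot(n); cv2.imwrite(f"pics/{n}0.png",s["img"])
    print(n,s["K"],s["D"],s["xyz"],s["attitude"])
E
```

```text
{'time_s': 0.0, 'joint_positions': array([ 1.02587307e+00,  1.59046582e-01,  1.59821506e+00, -2.34035291e-05,
        1.38620564e+00, -2.10113858e-01]), 'joint_velocities': array([ 0.00038393,  0.00101329, -0.00095533, -0.00095919, -0.00081363,
        0.00086676]), 'effort': array([ 8.69321830e-04, -3.85549808e+01, -3.22108984e+01,  7.01037515e-02,
        3.75410740e-02, -1.11516003e-04]), 'eef_pos': array([0.188642  , 0.54251313, 0.21362892]), 'eef_rot': array([-0.69660264,  0.69784086, -0.11805608,  0.11758258]), 'force': array([-0.04524376,  0.25910998,  0.50890075]), 'moment': array([-0.01459328,  0.00473486,  0.01471234]), 'gripper_width': 0.0918602764553273} -0.0187
side [[416.86601315   0.         279.3242703 ]
 [  0.         416.86601315 207.64808175]
 [  0.           0.           1.        ]] [0.02150828 0.         0.         0.         0.        ] [0.4163838  0.69506135 0.99096466] [ 0.02213711 -0.07711587  0.93491529 -0.34568266]
top [[484.54184643   0.         284.28538532]
 [  0.         484.54184643 219.10735658]
 [  0.           0.           1.        ]] [-0.01660804  0.          0.          0.          0.        ] [ 0.23116236 -0.01734413  1.55301029] [-0.06992064  0.70672864 -0.70053115  0.07001314]
wrist [[332.83040457   0.         280.4397433 ]
 [  0.         332.83040457 211.64380728]
 [  0.           0.           1.        ]] [0.00437451 0.         0.         0.         0.        ] [0.11030268 0.56943004 0.38402242] [0.12107835 0.80609286 0.57296926 0.08520896]
```

View pics/top0.png

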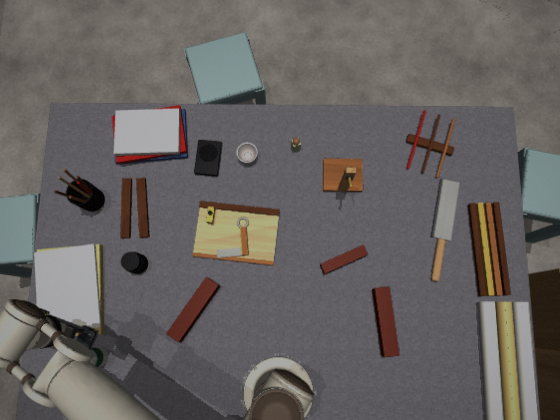

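View pics/side0.png

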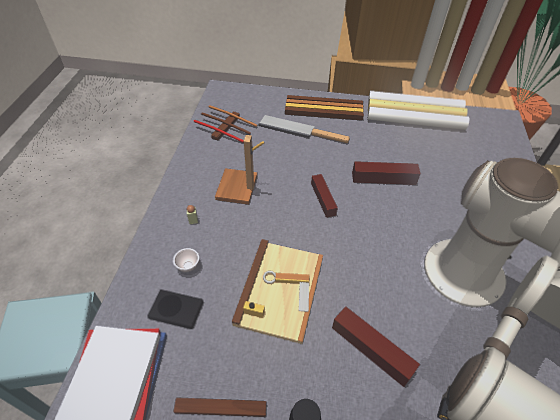

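View pics/wrist0.png

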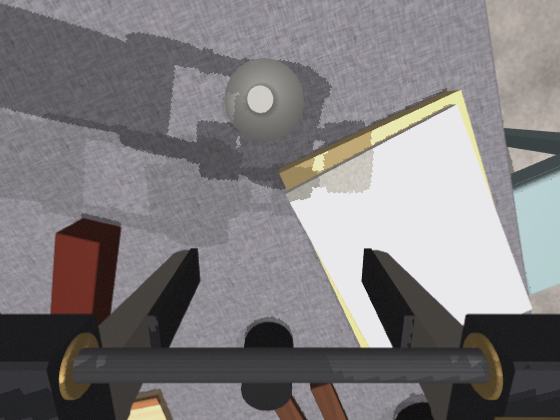

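```bash
cat > h.py <<'E'
import numpy as np, cv2
from scipy.spatial.transform import Rotation as R
from rig import readout, eyes, manip
def rot(q): return R.from_quat([q[1],q[2],q[3],q[0]]).as_matrix()
def ray(s,p):
    u=cv2.undistortPoints(np.array([[p]],float),s["K"],np.array(s["D"],float))[0,0]
    d=rot(s["attitude"])@np.array([u[0],u[1],1.]); return np.array(s["xyz"],float),d/np.linalg.norm(d)
def onz(s,p,z):
    o,d=ray(s,p); return o+d*(z-o[2])/d[2]
def tri(s1,p1,s2,p2):
    o1,d1=ray(s1,p1);o2,d2=ray(s2,p2)
    A=np.c_[d1,-d2]; t=np.linalg.lstsq(A,o2-o1,rcond=None)[0]
    a=o1+t[0]*d1;b=o2+t[1]*d2
    return (a+b)/2,np.linalg.norm(a-b)
def proj(s,P):
    Rm=rot(s["attitude"]).T; t=-Rm@np.array(s["xyz"],float)
    return cv2.projectPoints(np.atleast_2d(P).astype(float),cv2.Rodrigues(Rm)[0],t,s["K"],np.array(s["D"],float))[0][:,0]
def crop(img,x0,x1,y0,y1,f,name):
    c=cv2.resize(img[y0:y1,x0:x1],None,fx=f,fy=f,interpolation=cv2.INTER_CUBIC); cv2.imwrite(name,c)
E
python3 - <<'E'
from h import *
t=eyes.snapshot("top"); s=eyes.snapshot("side")
import pickle; pickle.dump((t,s),open("s0.pkl","wb"))
crop(t["img"],180,380,150,290,4,"pics/t1.png")
crop(s["img"],160,360,120,220,4,"pics/s1.png")
crop(s["img"],220,340,230,350,5,"pics/s2.png")
for p in [(344,260),(193,310),(386,322),(235,235)]: print(p,onz(t,p,0.03))
E
```

```text
(344, 260) [ 0.4071979  -0.20568175  0.03      ]
(193, 310) [0.24786567 0.26359336 0.03      ]
(386, 322) [ 0.21665004 -0.33226695  0.03      ]
(235, 235) [0.48403945 0.14033205 0.03      ]
```

View pics/t1.png

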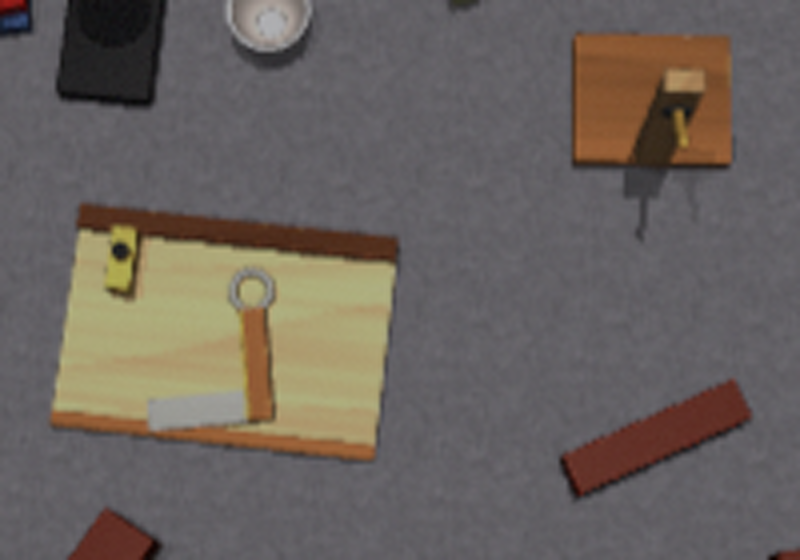

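View pics/s1.png

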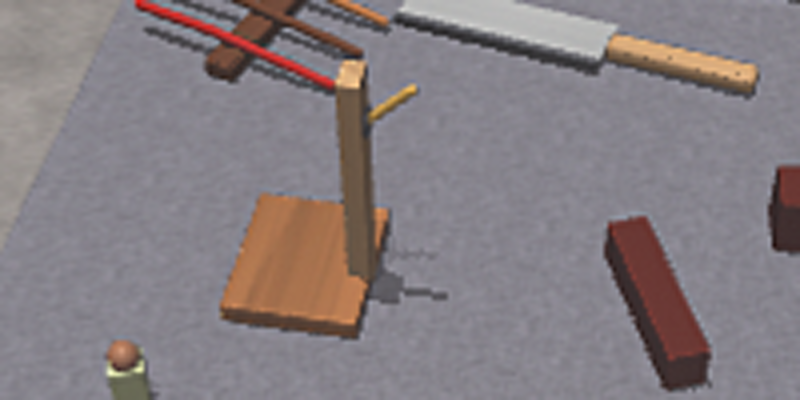

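View pics/s2.png

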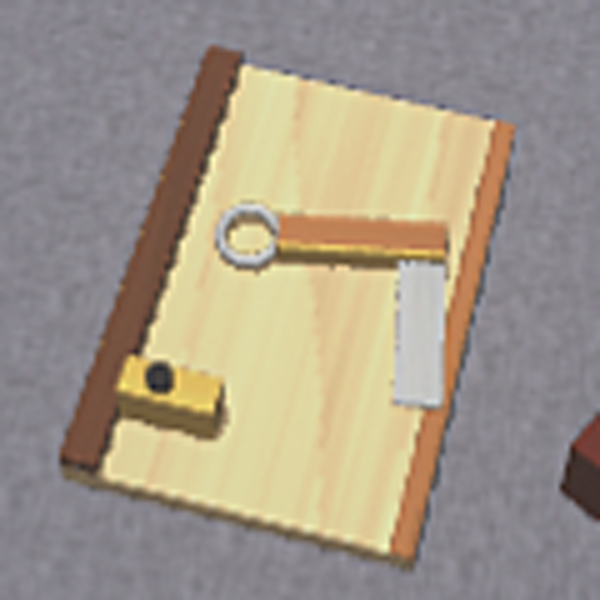

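```bash
python3 - <<'E'
from h import *
import pickle; t,s=pickle.load(open("s0.pkl","rb"))
T=lambda x,y:(x/4-.375+180,y/4-.375+150)
S1=lambda x,y:(x/4-.375+160,y/4-.375+120)
S2=lambda x,y:(x/5-.4+220,y/5-.4+230)
def show(n,P): print(n,np.round(P,4))
# bar corners z=.038
b=[onz(t,T(*p),.038) for p in [(563,461),(736,381),(750,416),(578,494)]]
for p in b: show("bar",p)
print("len",np.linalg.norm(b[0]-b[1]),np.linalg.norm(b[2]-b[3]),np.linalg.norm(b[1]-b[2]),np.linalg.norm(b[0]-b[3]))
b2=[onz(s,S1(*p),.038) for p in [(608,223),(642,217),(708,347),(668,357)]]
for p in b2: show("bar side",p)
print(sum(b)/4,sum(b2)/4)
# bed/fence
for n,p,z in [("fence far L",(80,205),.027),("fence far R",(397,239),.027),("fence near R",(396,263),.027),("bed near R",(374,460),.015),("bed near L",(53,426),.015)]:
    show(n,onz(t,T(*p),z))
for n,p,z in [("fence far R",(209,45),.027),("fence near R",(242,55),.027),("fence far L",(62,462),.027),("bed near R",(515,124),.015),("bed near L",(412,560),.015)]:
    show(n+" side",onz(s,S2(*p),z))
show("ring",onz(t,T(251,290),.023)); show("ring side",onz(s,S2(248,235),.023))
# stock top
show("stock near end",onz(t,T(261,419),.031));show("stock ring end",onz(t,T(254,311),.031))
show("side stock",onz(s,S2(446,237),.031)); show("side stock ring end",onz(s,S2(277,230),.031))
show("stop -y top corners",[onz(t,T(*p),.045) for p in [(138,228),(132,296),(112,228),(106,290)]])
show("stop side",[onz(s,S2(*p),.045) for p in [(130,354),(222,380),(216,410),(118,390)]])
# post & peg
print("peg tip",tri(t,T(684,146),s,S1(414,90)))
print("peg root",tri(t,T(679,111),s,S1(370,120)))
show("post top",[onz(t,T(*p),.215) for p in [(668,69),(704,71),(700,94),(664,92)]])
show("post top side",[onz(s,S1(*p),.215) for p in [(342,63),(366,62),(364,92),(336,92)]])
show("foot",[onz(t,T(*p),.018) for p in [(574,35),(730,38),(731,163),(573,163)]])
show("foot side",[onz(s,S1(*p),.018) for p in [(262,195),(390,209),(356,330),(222,311)]])
E
```

```text
bar [ 0.3903 -0.1305  0.038 ]
bar [ 0.4547 -0.2674  0.038 ]
bar [ 0.427  -0.2778  0.038 ]
bar [ 0.3646 -0.142   0.038 ]
len 0.15134941890220338 0.14942915527082773 0.02958050409037697 0.028160720717795452
bar side [ 0.4543 -0.2639  0.038 ]
bar side [ 0.4279 -0.2754  0.038 ]
bar side [ 0.3653 -0.1455  0.038 ]
bar side [ 0.3943 -0.1304  0.038 ]
[ 0.40917423 -0.2044302   0.038     ] [ 0.4104638  -0.20381161  0.038     ]
fence far L [0.5954 0.2584 0.027 ]
fence far R [0.5695 0.0015 0.027 ]
fence near R [0.5498 0.0021 0.027 ]
bed near R [0.3922 0.018  0.015 ]
bed near L [0.417  0.2744 0.015 ]
fence far R side [0.5684 0.0032 0.027 ]
fence near R side [0.5486 0.007  0.027 ]
fence far L side [0.5922 0.2643 0.027 ]
bed near R side [0.3904 0.0196 0.015 ]
bed near L side [0.4162 0.2801 0.015 ]
ring [0.5274 0.1185 0.023 ]
ring side [0.525  0.1203 0.023 ]
stock near end [0.4222 0.1073 0.031 ]
stock ring end [0.5088 0.115  0.031 ]
side stock [0.4203 0.1087 0.031 ]
side stock ring end [0.5094 0.1195 0.031 ]
stop -y top corners [[0.5727 0.2081 0.045 ]
 [0.5174 0.2108 0.045 ]
 [0.5725 0.2288 0.045 ]
 [0.5221 0.2316 0.045 ]]
stop side [[0.5687 0.2107 0.045 ]
 [0.5207 0.2171 0.045 ]
 [0.5207 0.2334 0.045 ]
 [0.5704 0.2309 0.045 ]]
peg tip (array([ 0.6000806 , -0.20648978,  0.20432491]), np.float64(0.0010735778119111553))
peg root (array([ 0.6350556 , -0.20804965,  0.16975055]), np.float64(0.00356177358440819))
post top [[ 0.655  -0.1946  0.215 ]
 [ 0.6537 -0.2205  0.215 ]
 [ 0.6365 -0.2173  0.215 ]
 [ 0.6377 -0.1914  0.215 ]]
post top side [[ 0.6533 -0.214   0.215 ]
 [ 0.6366 -0.2181  0.215 ]
 [ 0.6313 -0.1858  0.215 ]
 [ 0.6508 -0.1824  0.215 ]]
foot [[ 0.746  -0.1432  0.018 ]
 [ 0.7447 -0.2726  0.018 ]
 [ 0.6377 -0.2709  0.018 ]
 [ 0.6365 -0.1416  0.018 ]]
foot side [[ 0.743  -0.2673  0.018 ]
 [ 0.6349 -0.2694  0.018 ]
 [ 0.6351 -0.1341  0.018 ]
 [ 0.7423 -0.1357  0.018 ]]
```

```bash
cat >> h.py <<'E'
def toolinfo(st=None):
    st=st or readout.get_state()
    M=rot(st["eef_rot"]); return np.array(st["eef_pos"]),M,np.arctan2(M[1,2],M[0,2])
def go(P,jawyaw,st=None):
    "shift in tool axes (share of .2m) and turn (share of 90deg), turn applied separately after: shift given in current axes; also in axes after turn"
    p,M,y=toolinfo(st)
    d=(jawyaw-y+np.pi/2)%np.pi-np.pi/2
    sh=M.T@(np.array(P)-p)/.2
    # turn about tool y by angle a changes yaw by -a
    a=-d
    M2=M@R.from_rotvec([0,a,0]).as_matrix()
    print("pos",p.round(4),"yaw",round(y,4),"shift/.2 now",sh.round(3),"after turn",(M2.T@(np.array(P)-p)/.2).round(3),"turn",round(a/(np.pi/2),4), "yaw after",np.arctan2(M2[1,2],M2[0,2]).round(3))
E
python3 - <<'E'
from h import *
p,M,y=toolinfo();print(M.round(3),y)
go([.4764,.114,.15],np.pi/2+.1085)
E
```

```text
[[ 0.944 -0.     0.329]
 [-0.329 -0.001  0.944]
 [-0.    -1.    -0.001]] 1.2360143710174614
pos [0.1888 0.5428 0.2142] yaw 1.236 shift/.2 now [ 2.063  0.322 -1.552] after turn [ 1.198  0.322 -2.287] turn -0.2822 yaw after 1.679
```

Request:
move_arm([
  [0,0,0],
  [0,0,0],
  [0,0,0],
  [0.1,0,-0.19],
  [0.1,0,-0.19],
  [0.1,0,-0.19],
  [0.1,0,-0.19],
  [0.1,0,-0.19],
  [0.1,0,-0.19],
  [0.1,0,-0.19],
  [0.1,0,-0.19],
  [0.1,0,-0.19],
  [0.1,0,-0.19],
  [0.1,0,-0.19],
  [0.1,0,-0.19],
  [0,0,0],
], gripper=[-1,-1,-1,-1,-1,-1,-1,-1,-1,-1,-1,-1,-1,-1,-1,-1], turn=[-0.094,-0.094,-0.094,0,0,0,0,0,0,0,0,0,0,0,0,0])

```text
time_s: 2.25
eef_pos: [0.4778, 0.1136, 0.2145]
eef_rot: [-0.706, 0.706, 0.037, -0.037]
force: [-0.2, 0.8, 0.1]
gripper_width: 0.0915
```

```bash
python3 - <<'E'
from h import *
w=eyes.snapshot("wrist");cv2.imwrite("pics/w1.png",w["img"])
import pickle; pickle.dump(w,open("w1.pkl","wb"))
go([.4764,.114,.15],np.pi/2+.1085); print(readout.get_state()["force"])
E
```

```text
pos [0.4769 0.115  0.2144] yaw 1.6766 shift/.2 now [-0.003  0.322 -0.005] after turn [-0.003  0.322 -0.005] turn -0.0017 yaw after 1.679
[-0.24736483 -0.60704216 -0.33282033]
```

View pics/w1.png

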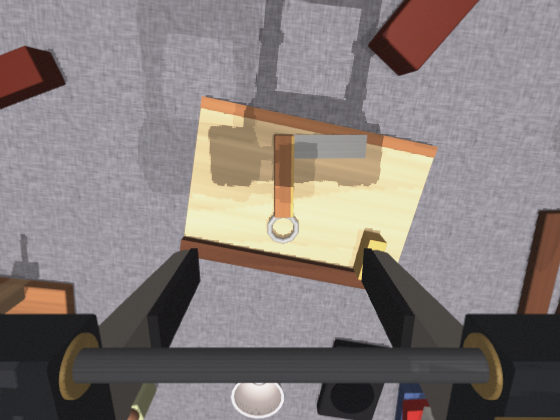

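```bash
python3 - <<'E'
from h import *
import pickle; w=pickle.load(open("w1.pkl","rb"))
print(w["xyz"],w["attitude"])
crop(w["img"],180,440,80,290,3,"pics/w1c.png")
print("ring",onz(w,(283,228),.023)); print("near end mid",onz(w,(283,135),.031),"ring end",onz(w,(283.5,216.5),.031))
for p,z in [((202,97),.015),((435,148),.015),((181,244),.027),((365,287),.027)]: print(p,onz(w,p,z))
E
```

```text
[0.39509822 0.10424642 0.38477772] [0.09922333 0.66199343 0.73469882 0.11016843]
ring [0.52480206 0.12078234 0.023     ]
near end mid [0.41996597 0.10953773 0.031     ] ring end [0.50831346 0.1195252  0.031     ]
(202, 97) [0.39119216 0.02102794 0.015     ]
(435, 148) [0.41770359 0.27704295 0.015     ]
(181, 244) [0.55519897 0.00516614 0.027     ]
(365, 287) [0.58831993 0.22711785 0.027     ]
```

View pics/w1c.png

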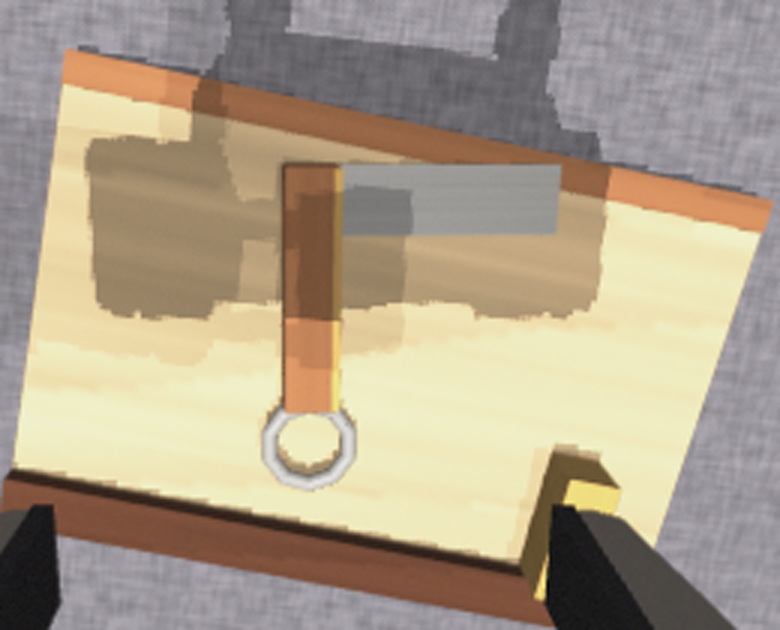

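Request:
move_arm([
  [0,0.12,0],
  [0,0.12,0],
  [0,0.12,0],
  [0,0.12,0],
  [0,0.12,0],
  [0,0.12,0],
  [0,0.12,0],
  [0,0.12,0],
  [0,0.015,0],
  [0,0,0],
  [0,0,0],
  [0,0,0],
  [0,0,0],
  [0,0,0],
  [0,0,0],
  [0,0,0],
  [0,0,0],
  [0,0,0],
], gripper=[-1,-1,-1,-1,-1,-1,-1,-1,-1,-1,1,1,1,1,1,1,1,1], turn=[0,0,0,0,0,0,0,0,0,0,0,0,0,0,0,0,0,0], newtons=35)

```text
time_s: 4.55
eef_pos: [0.4767, 0.1156, 0.0195]
eef_rot: [0.706, -0.706, -0.038, 0.038]
force: [-0.4, 0.1, 0.6]
gripper_width: 0.0201
```

Request:
move_arm([
  [0,-0.07,0],
  [0,-0.15,0],
  [0,-0.15,0],
  [0,-0.15,0],
  [0,-0.15,0],
  [0,-0.15,0],
  [0,-0.15,0],
  [0,-0.15,0],
  [0,0,0],
  [0.02,0,-0.16],
  [0.02,0,-0.16],
  [0.02,0,-0.16],
  [0.02,0,-0.16],
  [0.02,0,-0.16],
  [0.02,0,-0.16],
  [0.02,0,-0.16],
  [0.02,0,-0.16],
  [0.02,0,-0.16],
  [0.02,0,-0.16],
  [0,0,0],
], gripper=[1,1,1,1,1,1,1,1,1,1,1,1,1,1,1,1,1,1,1,1], turn=[0,0,0,0,0,0,0,0,0.069,0,0,0,0,0,0,0,0,0,0,0])

```text
time_s: 7.05
eef_pos: [0.5165, -0.2061, 0.2442]
eef_rot: [-0.707, 0.707, -0.001, 0.001]
force: [-0.8, 0.1, -0.4]
gripper_width: 0.0198
```

```bash
python3 - <<'E'
from h import *
w=eyes.snapshot("wrist");t=eyes.snapshot("top");s=eyes.snapshot("side")
import pickle; pickle.dump((w,t,s),open("a2.pkl","wb"))
cv2.imwrite("pics/w2.png",w["img"])
crop(t["img"],300,380,140,240,6,"pics/t2.png")
crop(s["img"],200,340,90,230,5,"pics/s2b.png")
st=readout.get_state();print(st["eef_pos"],st["gripper_width"],st["force"],toolinfo(st)[2])
E
```

```text
[ 0.51659922 -0.20356341  0.24396456] 0.019802118280174443 [-0.07699831  0.52689854 -0.97218256] 1.5710456797305516
```

View pics/w2.png

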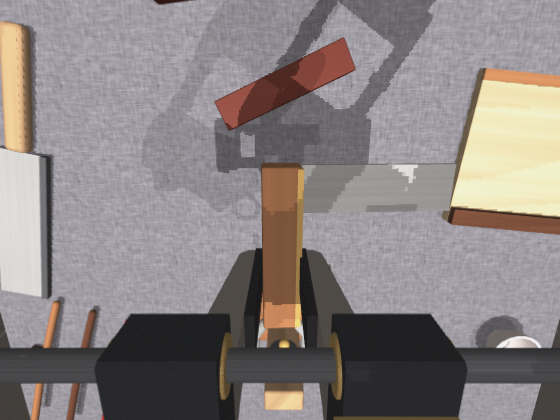

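View pics/t2.png

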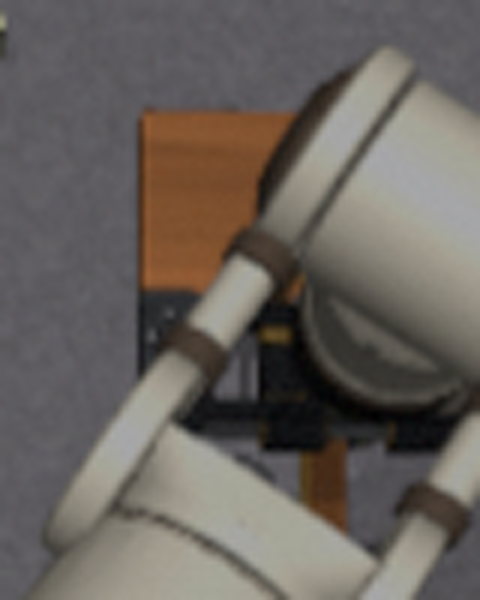

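View pics/s2b.png

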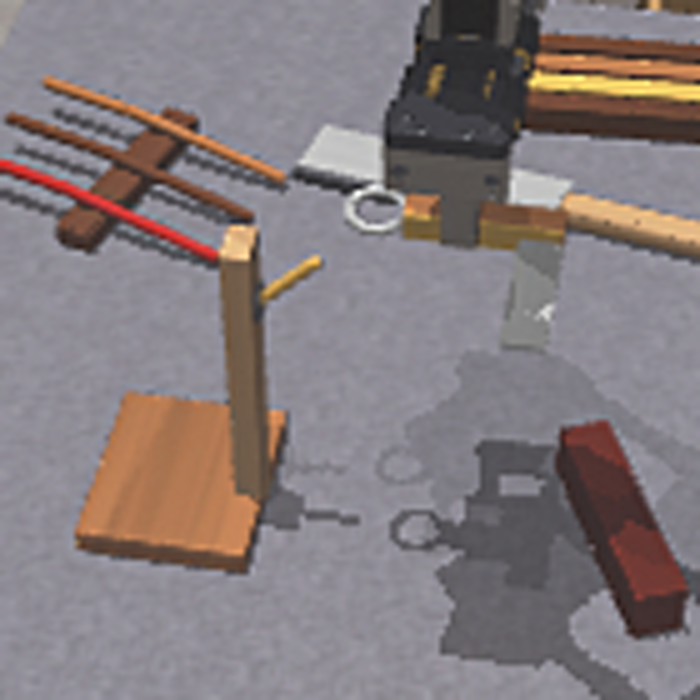

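```bash
python3 - <<'E'
from h import *
import pickle; w,t,s=pickle.load(open("a2.pkl","rb"))
S=lambda x,y:(x/5-.4+200,y/5-.4+90)
print("ring",onz(s,S(376,208),.2475),"tip side z.205",onz(s,S(318,262),.205),"root",onz(s,S(264,298),.17))
print("tip wrist z.205",onz(w,(284,344),.205))
for p in [(262,166),(302,166),(298.,166)]: print("stock near end",onz(w,p,.2555))
print("post top wrist",onz(w,(265,408),.215),onz(w,(303,408),.215))
crop(w["img"],230,340,240,420,4,"pics/w2c.png")
for i in range(3):
    print(readout.get_state()["eef_pos"])
E
```

```text
ring [ 0.56602404 -0.20777253  0.2475    ] tip side z.205 [ 0.59926197 -0.20610078  0.205     ] root [ 0.63272895 -0.20913177  0.17      ]
tip wrist z.205 [ 0.60139128 -0.20437838  0.205     ]
stock near end [ 0.45922201 -0.21543247  0.2555    ]
stock near end [ 0.45928212 -0.19625837  0.2555    ]
stock near end [ 0.45927599 -0.1981757   0.2555    ]
post top wrist [ 0.65148998 -0.21900061  0.215     ] [ 0.65157589 -0.18996428  0.215     ]
[ 0.51659922 -0.20356341  0.24396456]
[ 0.51659922 -0.20356341  0.24396456]
[ 0.51659922 -0.20356341  0.24396456]
```

View pics/w2c.png

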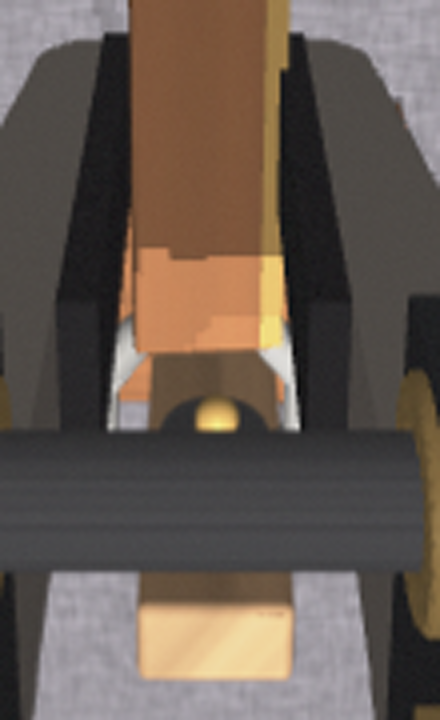

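Request:
move_arm([
  [0.05,0,0.007],
  [0.05,0,0],
  [0.04,0,0],
  [0.04,0,0],
  [0,0,0],
  [0,0.05,0],
  [0,0.05,0],
  [0,0.05,0],
  [0,0.05,0],
  [0.03,0.035,0],
  [0.03,0.035,0],
  [0,0,0],
], gripper=[1,1,1,1,1,1,1,1,1,1,1,1], turn=[0,0,0,0,0,0,0,0,0,0,0,0])

```text
time_s: 8.7
eef_pos: [0.5649, -0.2028, 0.1889]
eef_rot: [0.707, -0.707, 0.0, 0.0]
force: [-0.5, 0.6, -0.9]
gripper_width: 0.0198
```

```bash
python3 - <<'E'
from h import *
w=eyes.snapshot("wrist");s=eyes.snapshot("side")
crop(w["img"],230,340,240,420,3,"pics/w3c.png")
crop(s["img"],220,320,100,180,7,"pics/s3.png")
st=readout.get_state();print(st["eef_pos"],st["gripper_width"],st["force"],toolinfo(st)[2])
E
```

```text
[ 0.56493767 -0.20299345  0.18974139] 0.019902996760214446 [-1.13224333 -0.70746035 -0.5696221 ] 1.570810444789567
```

View pics/s3.png

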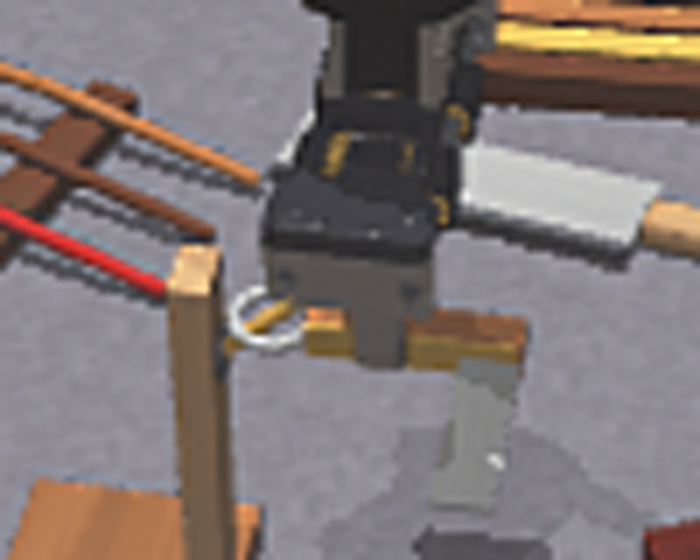

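View pics/w3c.png

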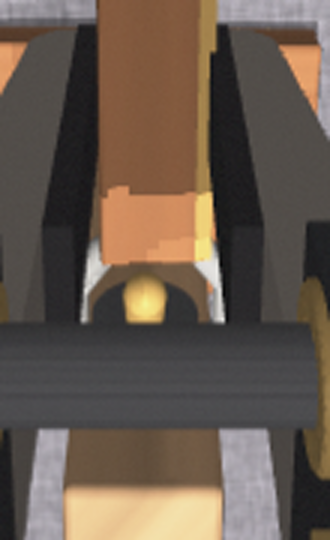

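The brass peg now passes through the steel ring (side crop at about (265,320), wrist crop at about (145,300)), so I'm letting go.

Request:
move_arm([
  [0,0,0],
  [0,0,0],
  [0,0,0],
  [0,0,0],
  [0,0,0],
  [0,0,0],
  [0,0,0],
  [0,0,0],
], gripper=[-1,-1,-1,-1,-1,-1,-1,-1], turn=[0,0,0,0,0,0,0,0])

```text
time_s: 9.8
eef_pos: [0.5647, -0.203, 0.1896]
eef_rot: [-0.707, 0.707, -0.0, 0.0]
force: [0.3, 0.4, -0.1]
gripper_width: 0.0912
```

```bash
python3 - <<'E'
from h import *
w=eyes.snapshot("wrist");s=eyes.snapshot("side")
crop(w["img"],130,430,140,420,2,"pics/w4c.png")
crop(s["img"],200,320,100,220,5,"pics/s4.png")
E
```

```text
(no output)
```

View pics/s4.png

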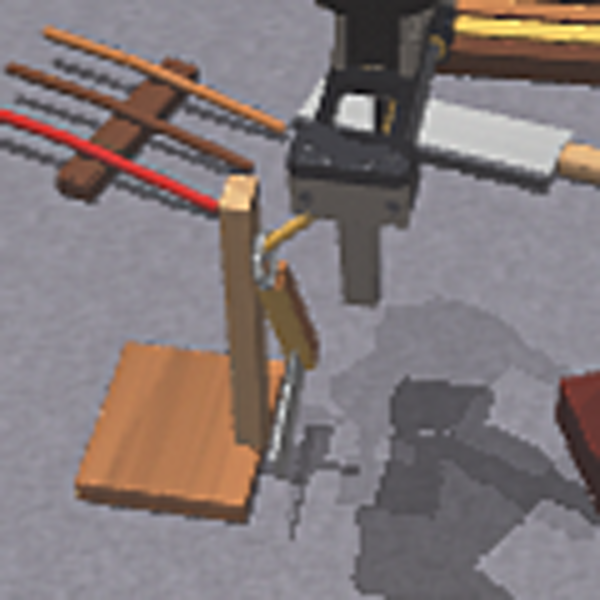

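View pics/w4c.png

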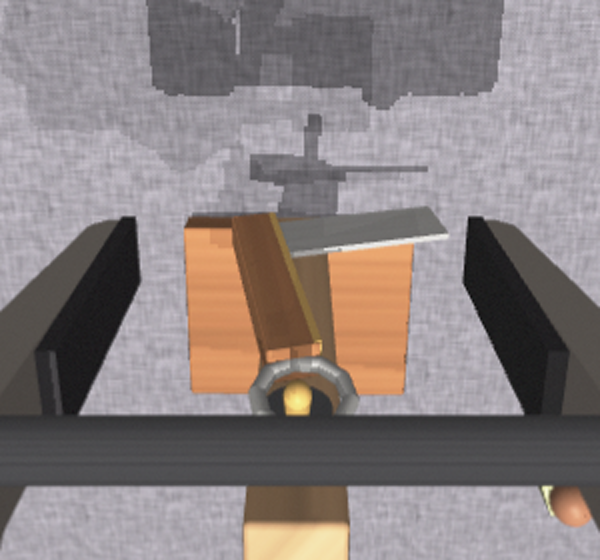

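The side crop shows the square hanging from the peg with the stock down (about (290,310)) and the blade in front of the post. The wrist crop shows the ring round the peg at about (300,395). I'll back off and go above the small bar.

Request:
move_arm([
  [-0.05,-0.1,0],
  [-0.1,-0.1,0],
  [-0.1,-0.05,0],
  [-0.1,0,0],
  [-0.1,0,0],
  [-0.1,0,0],
  [-0.1,0,0],
  [-0.12,0,0],
  [0,0,0],
  [0,0,0],
  [0,0,0],
  [0,0,0],
  [0,0,0],
  [0,0,0],
  [0,0,0],
  [0,0,0],
], gripper=[-1,-1,-1,-1,-1,-1,-1,-1,-1,-1,-1,-1,-1,-1,-1,-1], turn=[0,0,0,0,0,0,0,0,0.11,0.11,0.11,0.11,0.11,0.11,0.0625,0])

```text
time_s: 11.9
eef_pos: [0.4107, -0.203, 0.2397]
eef_rot: [-0.596, 0.596, -0.38, 0.38]
force: [-0.7, 0.4, -0.0]
gripper_width: 0.0918
```

```bash
python3 - <<'E'
from h import *
w=eyes.snapshot("wrist");s=eyes.snapshot("side")
cv2.imwrite("pics/w5.png",w["img"])
crop(s["img"],200,340,100,220,5,"pics/s5.png")
import pickle; pickle.dump((w,s),open("a5.pkl","wb"))
go([.4098,-.204,.018],.436)
E
```

```text
pos [ 0.4107 -0.203   0.2397] yaw 0.4375 shift/.2 now [ 0.003  1.108 -0.006] after turn [ 0.003  1.108 -0.006] turn 0.0009 yaw after 0.436
```

View pics/w5.png

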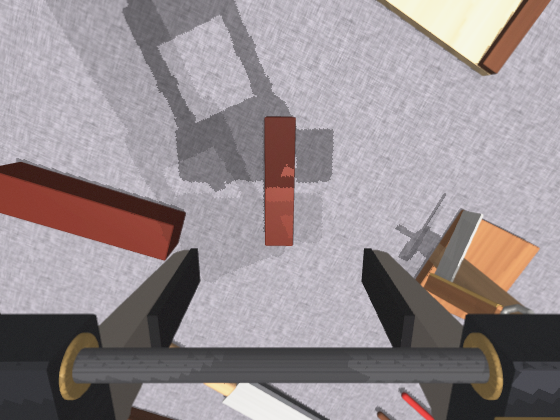

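View pics/s5.png

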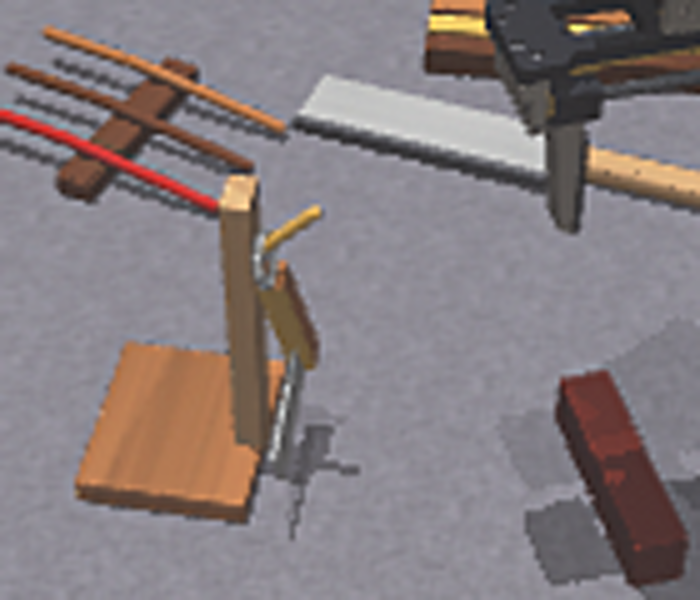

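```bash
python3 - <<'E'
from h import *
import pickle; w,s=pickle.load(open("a5.pkl","rb"))
c=[onz(w,p,.038) for p in [(264.5,117),(295.5,117),(294,245.5),(264.5,245.5)]]
print(np.round(c,4),sum(c)/4)
m1=(c[0]+c[1])/2;m2=(c[2]+c[3])/2;d=m1-m2;print(np.linalg.norm(d),np.linalg.norm(c[0]-c[1]),np.linalg.norm(c[2]-c[3]),np.arctan2(d[1],d[0])-np.pi/2)
E
```

```text
[[ 0.3634 -0.1424  0.038 ]
 [ 0.3935 -0.1283  0.038 ]
 [ 0.4567 -0.2634  0.038 ]
 [ 0.4245 -0.2785  0.038 ]] [ 0.40953377 -0.20315791  0.038     ]
0.1491258853719159 0.03331741867165369 0.03559113028543867 0.43000882483990654
```

Request:
move_arm([
  [0,0.12,0],
  [0,0.12,0],
  [0,0.12,0],
  [0,0.12,0],
  [0,0.12,0],
  [0,0.12,0],
  [0,0.12,0],
  [0,0.12,0],
  [0,0.12,0],
  [0,0.028,0],
  [0,0,0],
  [0,0,0],
  [0,0,0],
  [0,0,0],
  [0,0,0],
  [0,0,0],
  [0,0,0],
  [0,0,0],
  [0,0,0],
], gripper=[-1,-1,-1,-1,-1,-1,-1,-1,-1,-1,-1,1,1,1,1,1,1,1,1], turn=[0,0,0,0,0,0,0,0,0,0,0,0,0,0,0,0,0,0,0], newtons=50)

```text
time_s: 14.38
eef_pos: [0.4106, -0.203, 0.018]
eef_rot: [-0.596, 0.596, -0.38, 0.38]
force: [-0.8, -1.0, 0.5]
gripper_width: 0.0339
```

```bash
python3 - <<'E'
from h import *
st=readout.get_state();print(st["force"],st["gripper_width"]);go([.41,-.204,.018],.436)
# bed frame from all measurements
yaw=-.0955
ex=np.array([np.cos(yaw),np.sin(yaw)]);ey=np.array([-ex[1],ex[0]])
# fits: points with bed coords
pts=[((.5954,.2584),(90,130)),((.5695,.0015),(90,-130)),((.5498,.0021),(70,-130)),((.3922,.018),(-90,-130)),((.417,.2744),(-90,130)),
((.5684,.0032),(90,-130)),((.5486,.007),(70,-130)),((.5922,.2643),(90,130)),((.3904,.0196),(-90,-130)),((.4162,.2801),(-90,130)),
((.3912,.0210),(-90,-130)),((.4177,.277),(-90,130))]
W=np.array([a for a,b in pts]);B=np.array([b for a,b in pts])/1000
mw=W.mean(0);mb=B.mean(0);H=(B-mb).T@(W-mw);a=np.arctan2(H[0,1]-H[1,0],H[0,0]+H[1,1])
Rm=np.array([[np.cos(a),-np.sin(a)],[np.sin(a),np.cos(a)]]);o=mw-Rm@mb
print("bed yaw",a,"origin",o,"res mm",((W-(B@Rm.T+o))*1000).round(1).tolist())
st=np.array([[.5727,.2081],[.5174,.2108],[.5725,.2288],[.5221,.2316],[.5687,.2107],[.5207,.2171],[.5207,.2334],[.5704,.2309]])
sb=(st-o)@Rm;print("stop in bed",sb.round(4).tolist(),sb.mean(0))
E
```

```text
[-0.81545486 -0.98081976  0.51341766] 0.033948713848198454
pos [ 0.4106 -0.203   0.018 ] yaw 0.4358 shift/.2 now [ 0.003 -0.    -0.005] after turn [ 0.003 -0.    -0.005] turn -0.0001 yaw after 0.436
bed yaw -0.09675807051495103 origin [0.49279423 0.14012663] res mm [[0.5, -2.4], [-0.3, -0.5], [-0.1, -1.9], [1.5, -1.4], [1.2, -3.8], [-1.4, 1.2], [-1.3, 3.0], [-2.7, 3.5], [-0.3, 0.2], [0.4, 1.9], [0.5, 1.6], [1.9, -1.2]]
stop in bed [[0.073, 0.0754], [0.0177, 0.0727], [0.0708, 0.096], [0.0203, 0.0939], [0.0687, 0.0776], [0.0203, 0.0793], [0.0188, 0.0955], [0.0685, 0.0978]] [0.04475454 0.08602435]
```

Request:
move_arm([
  [0,-0.05,0],
  [0,-0.12,0],
  [0,-0.12,0],
  [0,-0.12,0],
  [0,0,0],
  [0,0,0],
  [0,0,0],
  [0,0,0],
  [-0.15,0,0.04],
  [-0.15,0,0.04],
  [-0.15,0,0.04],
  [-0.15,0,0.04],
  [-0.15,0,0.04],
  [-0.15,0,0.04],
  [-0.15,0,0.04],
  [-0.15,0,0.04],
  [-0.15,0,0.04],
  [-0.15,0,0.04],
  [-0.15,0,0.02],
  [0,0,0],
], gripper=[1,1,1,1,1,1,1,1,1,1,1,1,1,1,1,1,1,1,1,1], turn=[0,0,0,0,0.085,0.085,0.085,0.084,0,0,0,0,0,0,0,0,0,0,0,0])

```text
time_s: 16.88
eef_pos: [0.5261, 0.119, 0.1001]
eef_rot: [0.476, -0.476, 0.523, -0.523]
force: [-0.1, 0.4, -3.5]
gripper_width: 0.0336
```

```bash
python3 - <<'E'
from h import *
w=eyes.snapshot("wrist");s=eyes.snapshot("side");t=eyes.snapshot("top")
cv2.imwrite("pics/w6.png",w["img"])
crop(s["img"],200,360,210,350,5,"pics/s6.png")
import pickle; pickle.dump((w,s,t),open("a6.pkl","wb"))
go([.5257,.1168,.037],-.0965); print(readout.get_state()["force"])
E
```

```text
pos [0.5258 0.1168 0.0999] yaw -0.097 shift/.2 now [ 0.     0.315 -0.001] after turn [ 0.     0.315 -0.001] turn -0.0003 yaw after -0.096
[ 0.27315202 -0.60634066 -2.40798305]
```

View pics/w6.png

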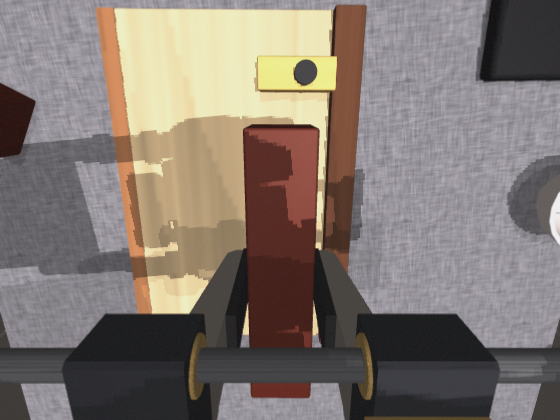

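View pics/s6.png

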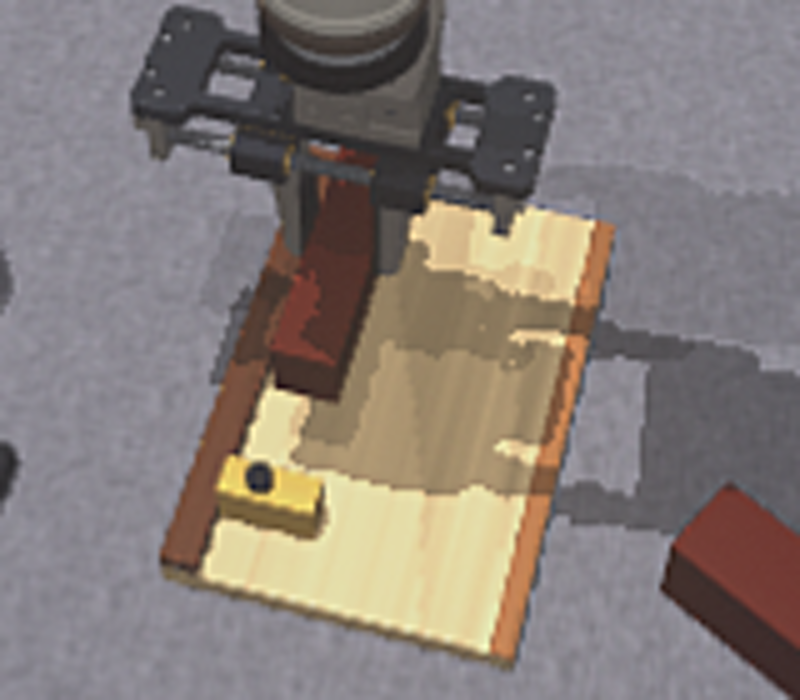

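```bash
python3 - <<'E'
from h import *
import pickle; w,s,t=pickle.load(open("a6.pkl","rb"))
crop(w["img"],235,375,0,150,5,"pics/w6c.png")
E
```

```text
(no output)
```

View pics/w6c.png

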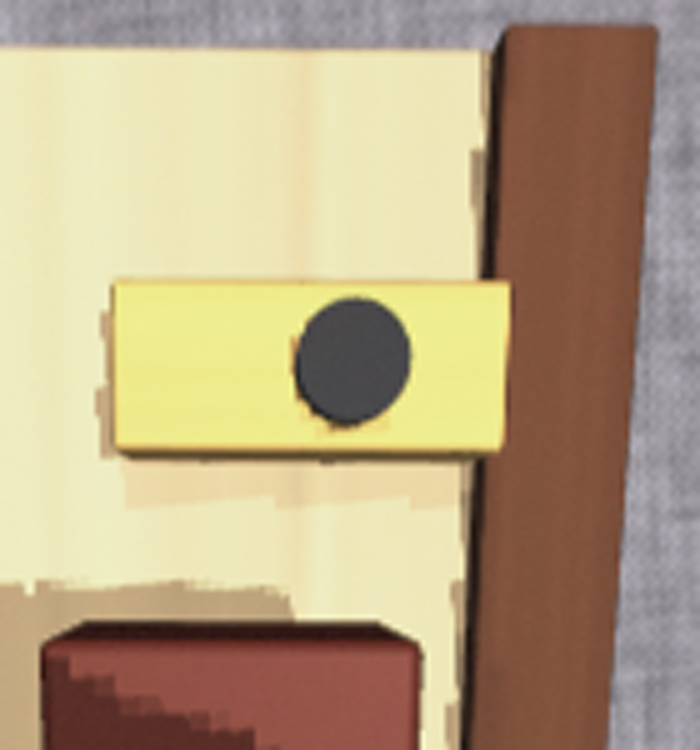

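```bash
cat >> h.py <<'E'
a_=-.0966; EX=np.array([np.cos(a_),np.sin(a_)]);EY=np.array([-np.sin(a_),np.cos(a_)]);O=np.array([.4928,.1401])
def bed(P): d=np.array(P)[:2]-O; return np.array([d@EX,d@EY])
E
python3 - <<'E'
from h import *
import pickle; w,s,t=pickle.load(open("a6.pkl","rb"))
C=lambda x,y:(x/5-.4+235,y/5-.4)
print("stop -y top edge",bed(onz(w,C(120,447),.045)),bed(onz(w,C(500,447),.045)),"+y",bed(onz(w,C(113,283),.045)),bed(onz(w,C(510,283),.045)))
print("fence near edge",bed(onz(w,C(505,30),.027)),bed(onz(w,C(470,700),.027)),"far",bed(onz(w,C(657,28),.027)),bed(onz(w,C(605,750),.027)))
print("bar end top (z .12)",bed(onz(w,C(45,645),.120)),bed(onz(w,C(418,643),.120)))
print("bed +y end",bed(onz(w,C(200,48),.015)))
print("tcp",bed(readout.get_state()["eef_pos"]))
E
```

```text
stop -y top edge [0.02122895 0.07727844] [0.0695757  0.07737393] +y [0.02069189 0.09634122] [0.06985317 0.0964343 ]
fence near edge [0.07041916 0.12862459] [0.0697236  0.04430636] far [0.08990925 0.12886936] [0.08956436 0.03725148]
bar end top (z .12) [0.01903281 0.05676456] [0.05177854 0.05700628]
bed +y end [0.03104986 0.12957334]
tcp [ 0.03513093 -0.01996085]
```

Request:
move_arm([
  [0,0.08,0],
  [0,0.08,0],
  [0,0.08,0],
  [0,0.077,0],
  [0,0,0],
  [-0.03,0,0.02],
  [-0.03,0,0.02],
  [-0.02,0,0.02],
  [0,0,0],
  [0,0,0],
], gripper=[1,1,1,1,1,1,1,1,1,1], turn=[0,0,0,0,0,0,0,0,0,0])

```text
time_s: 18.27
eef_pos: [0.5396, 0.1321, 0.0366]
eef_rot: [0.475, -0.475, 0.524, -0.524]
force: [-0.4, 0.2, -1.5]
gripper_width: 0.0339
```

```bash
cat > st.py <<'E'
from h import *
s=readout.get_state();f=np.array(s["force"]);print(s["time_s"],"bed",bed(s["eef_pos"]).round(4),"z",round(s["eef_pos"][2],4),"F bedx,bedy,z",(f[:2]@EX).round(2),(f[:2]@EY).round(2),f[2].round(2),"w",round(s["gripper_width"],4),"yaw",toolinfo(s)[2].round(4),"mom",np.round(s["moment"],2))
E
python3 st.py
```

```text
18.275 bed [ 0.0474 -0.0034] z 0.0366 F bedx,bedy,z -0.4 0.21 -1.53 w 0.0339 yaw -0.0967 mom [-0.07  0.1   0.02]
```

Request:
move_arm([
  [-0.006,0,0],
  [-0.006,0,0],
  [0,0,0],
  [0,0,0],
], gripper=[1,1,1,1], turn=[0,0,0,0])

```text
time_s: 18.77
eef_pos: [0.5399, 0.1345, 0.0366]
eef_rot: [-0.475, 0.475, -0.524, 0.524]
force: [0.0, 0.1, -3.0]
gripper_width: 0.0334
```

```bash
python3 st.py
```

```text
18.775 bed [ 0.0474 -0.001 ] z 0.0366 F bedx,bedy,z 0.04 0.1 -3.02 w 0.0334 yaw -0.0968 mom [-0.06  0.07 -0.05]
```

Request:
move_arm([
  [-0.005,0,0],
  [0,0,0],
  [0,0,0],
  [0,0,0],
], gripper=[1,1,1,1], turn=[0,0,0,0])

```text
time_s: 19.27
eef_pos: [0.54, 0.1355, 0.0366]
eef_rot: [-0.475, 0.475, -0.524, 0.524]
force: [0.3, -0.8, -2.8]
gripper_width: 0.0335
```

```bash
python3 st.py
```

```text
19.275 bed [ 0.0475 -0.    ] z 0.0366 F bedx,bedy,z 0.36 -0.72 -2.76 w 0.0335 yaw -0.0968 mom [-0.05  0.07 -0.02]
```

Request:
move_arm([
  [-0.005,0,0],
  [0,0,0],
  [0,0,0],
  [0,0,0],
], gripper=[1,1,1,1], turn=[0,0,0,0])

```text
time_s: 19.77
eef_pos: [0.5401, 0.1365, 0.0366]
eef_rot: [0.475, -0.475, 0.524, -0.524]
force: [0.6, -0.8, -3.1]
gripper_width: 0.0335
```

```bash
python3 st.py
```

```text
19.775 bed [0.0474 0.001 ] z 0.0366 F bedx,bedy,z 0.7 -0.75 -3.09 w 0.0335 yaw -0.0968 mom [-0.1   0.08  0.03]
```

Request:
move_arm([
  [-0.005,0,0],
  [0,0,0],
  [0,0,0],
  [0,0,0],
], gripper=[1,1,1,1], turn=[0,0,0,0])

```text
time_s: 20.27
eef_pos: [0.5402, 0.1375, 0.0366]
eef_rot: [-0.475, 0.475, -0.524, 0.524]
force: [0.0, -0.8, -3.2]
gripper_width: 0.0334
```

```bash
python3 st.py; python3 - <<'E'
from h import *
w=eyes.snapshot("wrist");crop(w["img"],225,365,60,200,5,"pics/w7.png")
E
```

```text
20.275 bed [0.0475 0.002 ] z 0.0366 F bedx,bedy,z 0.08 -0.75 -3.25 w 0.0334 yaw -0.0969 mom [-0.12  0.05 -0.02]
```

View pics/w7.png

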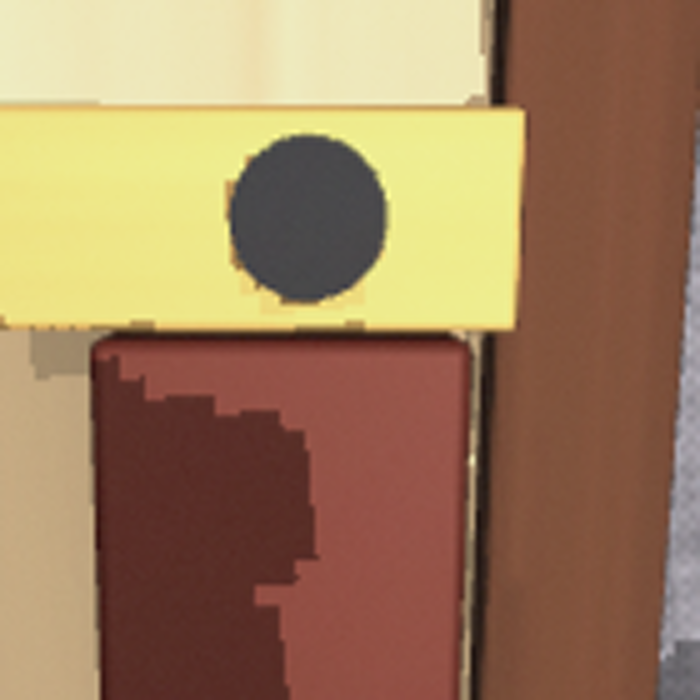

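Request:
move_arm([
  [-0.004,0,0],
  [0,0,0],
  [0,0,0],
], gripper=[1,1,1], turn=[0,0,0])

```text
time_s: 20.7
eef_pos: [0.5402, 0.1376, 0.0366]
eef_rot: [-0.475, 0.476, -0.523, 0.524]
force: [-0.7, -4.8, -1.1]
gripper_width: 0.0335
```

```bash
python3 st.py
```

```text
20.7 bed [0.0474 0.002 ] z 0.0366 F bedx,bedy,z -0.19 -4.86 -1.1 w 0.0335 yaw -0.0967 mom [-0.98  0.23  0.01]
```

Request:
move_arm([
  [-0.003,0,0],
  [0,0,0],
  [0,0,0],
], gripper=[1,1,1], turn=[0,0,0])

```text
time_s: 21.08
eef_pos: [0.5402, 0.1376, 0.0366]
eef_rot: [-0.475, 0.476, -0.523, 0.524]
force: [-1.3, -6.1, -0.2]
gripper_width: 0.0338
```

```bash
python3 st.py
```

```text
21.075 bed [0.0475 0.0021] z 0.0366 F bedx,bedy,z -0.66 -6.24 -0.2 w 0.0338 yaw -0.0966 mom [-1.3   0.35  0.03]
```

Request:
move_arm([
  [0.009,0,0],
  [0,0,0.01],
  [0,0,0.01],
  [0,0,0.005],
  [0,0,0],
  [0,0,0],
], gripper=[1,1,1,1,1,1], turn=[0,0,0,0,0,0])

```text
time_s: 21.82
eef_pos: [0.5451, 0.1367, 0.0365]
eef_rot: [0.475, -0.475, 0.524, -0.524]
force: [-0.1, 0.2, -2.6]
gripper_width: 0.0337
```

```bash
python3 st.py
```

```text
21.825 bed [0.0524 0.0017] z 0.0365 F bedx,bedy,z -0.11 0.19 -2.61 w 0.0337 yaw -0.0967 mom [-0.08  0.05  0.01]
```

Request:
move_arm([
  [0,0,0.004],
  [0,0,0],
  [0,0,0],
], gripper=[1,1,1], turn=[0,0,0])

```text
time_s: 22.2
eef_pos: [0.5455, 0.1366, 0.0364]
eef_rot: [0.475, -0.475, 0.524, -0.523]
force: [-1.9, 0.3, -1.3]
gripper_width: 0.0337
```

```bash
python3 st.py
```

```text
22.2 bed [0.0528 0.0016] z 0.0364 F bedx,bedy,z -1.92 0.16 -1.28 w 0.0337 yaw -0.0969 mom [ 0.    0.51 -0.05]
```

Request:
move_arm([
  [0,0.006,0],
  [0,0.006,0],
  [0,0,0],
  [0,0,0],
], gripper=[1,1,1,1], turn=[0,0,0,0])

```text
time_s: 22.7
eef_pos: [0.5455, 0.1366, 0.0338]
eef_rot: [0.475, -0.475, 0.524, -0.523]
force: [-2.6, 0.6, -3.9]
gripper_width: 0.0334
```

```bash
python3 st.py
```

```text
22.7 bed [0.0528 0.0016] z 0.0338 F bedx,bedy,z -2.66 0.33 -3.86 w 0.0334 yaw -0.0968 mom [-0.    0.73 -0.07]
```

Request:
move_arm([
  [0,0.004,0],
  [0,0,0],
  [0,0,0],
], gripper=[1,1,1], turn=[0,0,0])

```text
time_s: 23.08
eef_pos: [0.5455, 0.1366, 0.0332]
eef_rot: [0.475, -0.476, 0.524, -0.523]
force: [-4.6, 0.9, -1.4]
gripper_width: 0.0336
```

```bash
python3 st.py
```

```text
23.075 bed [0.0528 0.0016] z 0.0332 F bedx,bedy,z -4.69 0.46 -1.41 w 0.0336 yaw -0.0967 mom [ 0.03  1.06 -0.  ]
```

Request:
move_arm([
  [0,0.005,0.005],
  [0,0,0],
  [0,0,0],
  [0,0,0],
], gripper=[1,1,1,1], turn=[0,0,0,0])

```text
time_s: 23.58
eef_pos: [0.5455, 0.1366, 0.0331]
eef_rot: [0.474, -0.476, 0.524, -0.523]
force: [-12.0, 0.2, 7.8]
gripper_width: 0.0336
```

```bash
python3 st.py
```

```text
23.575 bed [0.0528 0.0016] z 0.0331 F bedx,bedy,z -11.96 -0.92 7.82 w 0.0336 yaw -0.0965 mom [-0.04  2.19 -0.03]
```

Request:
move_arm([
  [0,0.005,0.005],
  [0,0,0],
  [0,0,0],
  [0,0,0],
], gripper=[1,1,1,1], turn=[0,0,0,0])

```text
time_s: 24.08
eef_pos: [0.5456, 0.1366, 0.0331]
eef_rot: [0.474, -0.477, 0.525, -0.522]
force: [-17.9, -0.6, 18.1]
gripper_width: 0.0334
```

```bash
python3 st.py
```

```text
24.075 bed [0.0529 0.0016] z 0.0331 F bedx,bedy,z -17.76 -2.36 18.07 w 0.0334 yaw -0.0963 mom [-0.12  3.39 -0.1 ]
```

Request:
move_arm([
  [0,-0.0015,-0.001],
  [0,0,0],
  [0,0,0],
  [0,0,0],
  [0,0,0],
  [0,0,0],
], gripper=[1,1,1,1,1,1], turn=[0,0,0,0,0,0])

```text
time_s: 24.82
eef_pos: [0.5455, 0.1366, 0.033]
eef_rot: [0.474, -0.477, 0.525, -0.522]
force: [-16.9, -0.2, 15.3]
gripper_width: 0.0336
```

```bash
python3 st.py; python3 - <<'E'
from h import *
w=eyes.snapshot("wrist");s=eyes.snapshot("side")
crop(w["img"],200,400,40,240,3,"pics/w9.png")
crop(s["img"],180,340,120,340,3,"pics/s9.png")
E
python3 st.py
```

```text
24.825 bed [0.0528 0.0016] z 0.033 F bedx,bedy,z -16.82 -1.8 15.35 w 0.0336 yaw -0.0963 mom [-0.07  3.15 -0.04]
24.925 bed [0.0528 0.0016] z 0.033 F bedx,bedy,z -16.47 -2.29 15.74 w 0.0335 yaw -0.0963 mom [-0.11  3.1  -0.04]
```

View pics/s9.png

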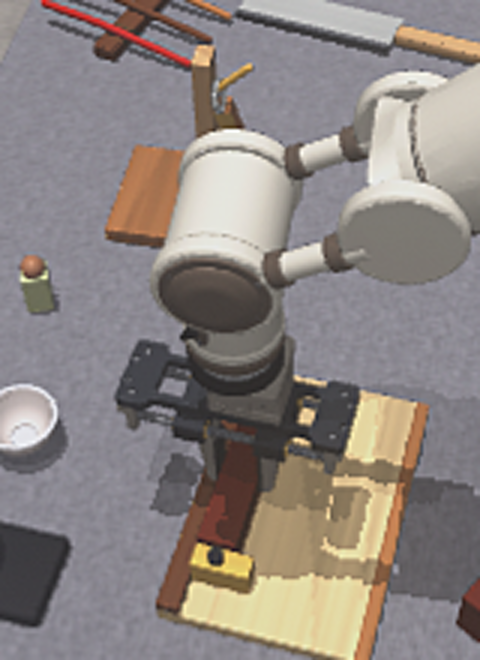

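View pics/w9.png

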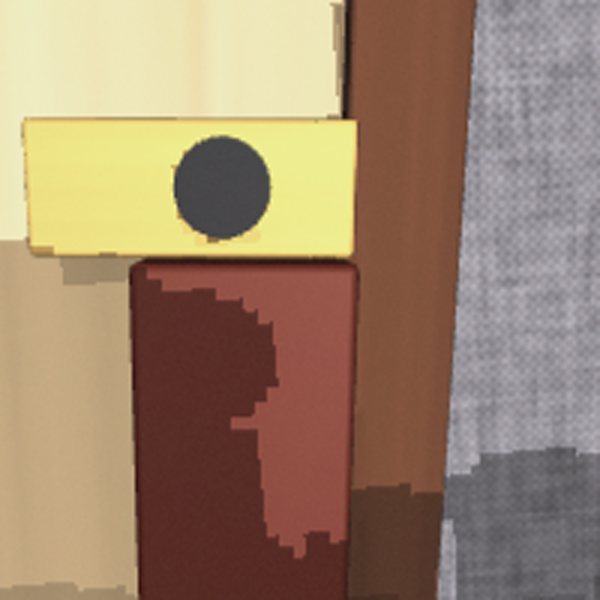

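```bash
python3 - <<'E'
from h import *
print(manip.hand_in())
E
python3 st.py
```

```text
the job is handed in; nothing more can be done
None
the job is handed in; nothing more can be done
```

The job is handed in. The square hangs by its ring on the peg, and the smallest bar is held pressed on the bed and against the fence, with one end at the stop. `hand_in` gives no verdict, so this rests on my own checks.

- **Square:** Close crops after I let go show the ring round the peg and the stock hanging down in front of the post. In the last side picture the arm covers most of it, but the parts still in view look unchanged.
- **Bar:** I moved the 34 x 150 mm bar (measured 34 x 149 mm), the same way up, and turned it to the bed's measured direction (commanded to within about 0.001 rad). I touched the stop lightly, backed off about 0.4 mm, touched the fence, and then pushed diagonally.
- **Last readings:** The push was 16.5 N towards the fence and 15.7 N down at the wrist, or about 18 N on the bed with the bar's own weight. The grip command is 50 N, at 33.5 mm opening. The tool was steady, and the clock stood at 24.9 s.
- **Not measured:** The forces on the fence and bed themselves. Friction on the bed may take up to about 5 N from the fence side, which would still leave over 10 N there.
- **Disagreement:** The cameras differed by up to about 3 mm on where the stop stands, so I used the felt contact.
- **Overshoot:** One push step reached about 20 N on the bed, so I eased it back.

I did not touch any of the other things.

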